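# Pull the drain plug of the soaking tank

## Task

Open the drain of the empty steel soaking tank: unscrew the T-handled plug a quarter turn anticlockwise as you face the front of the tank, until its handle lies level, draw it straight out of its port and lay it in the round steel dish. Leave the round-knobbed plug beside it in its port.

Things in the scene. Friction and masses are not known exactly. Their poses are not given: they have to be found in the camera images.
- soak_tank: Open steel tank, fixed, 280 wide, 120 deep, 126 high. Origin at table height under the middle of its front face; own x points into the tank, y to the left as one faces the front, z up. Two port blocks (54 square) stand 50 out of the front, axes at y = +70 and -70, 75 high; the T-handled plug may be in either. A plug must travel 45 along tank -x to be clear.
- t_plug_grip (a point): T-handled plug, 150 g, loose. Point on its axis, mid-grip (28 dia, 52 long), 32 before the port block; own x into the tank, z along the bar. Bar (12 dia, 96 long) centred at own x -34, upright = locked; turns easily, top towards tank +y, to a stop at 90 deg; slides out freely within 15 deg of it; sags some mm. Collar 44 dia at x 26 to 32, then 41 of shank, at its end 36 mm cross key.
- knob_plug_grip (a point): The other plug, in the other port, to be left alone: same body, but with a round knurled knob, 42 diameter, at its outer end in place of the bar. This point is on its axis in the middle of its 28 diameter grip.
- dish: Round shallow steel dish, 117 diameter, 17 high over all, loose, with a white filter paper in it, standing on the table. Origin at the centre of its underside.
Mind the look-alikes: they are no part of the job. There is more than one size of the dish; the one meant has the size given above.

How it is judged:
On the way, in this order (a step that is already met when the one before it is completed fails the run):
1. the T-handled plug is turned a quarter turn (handle within 27 degrees of level) while still in its port (angle between the z axis of t_plug_grip and the z axis of soak_tank, either way round above 1.1 rad and x of t_plug_grip in the frame of soak_tank above -0.105 m), for 0.05 s.
2. the T-handled plug is drawn clear of its port (x of t_plug_grip in the frame of soak_tank below -0.1275 m), for 0.05 s.
At the end, for the whole second after the job is handed in: The T-handled plug rests still in the dish, the middle of its grip within 55 mm of the dish's centre and below 55 mm, the dish standing level within 11 degrees (horizontal distance between t_plug_grip and dish below 0.055 m and height (world z) of t_plug_grip below 0.055 m and contact force between t_plug and dish above 0.3 N and angle between dish's own z axis and vertical below 0.2 rad and linear speed of t_plug below 0.03 m/s); the robot touches nothing.
It fails at once if the round-knobbed plug is moved more than 15 mm (distance of knob_plug_grip from where it was at the start of the episode above 0.015 m).
It also fails if it takes over 48 s, if anything falls off the work surface, if the arm or the gripper's body presses on something with over 40 N, if the wrist force passes 120 N, or if a joint passes its speed limit or range.

## Robot

A 6-joint arm with a two-finger parallel gripper is mounted at the origin on a cart in front of the work surface, level with it; the furniture and walls round the work are solid. World frame = base frame: x ahead of the robot, y to its left, z up, the work surface at z = 0. Lengths are in m, angles in rad, forces in N, time in s.
With the tool pointing down it reaches from about 0.275 to 0.725 m from the base axis. Payload 5.6 kg.
Tool frame: the origin (TCP) lies midway between the tips of the shut fingers; the grasp point (between the pads) lies 19 mm behind it; z points along the fingers, x is the direction in which the jaws open and shut, and the axes are right-handed (so a half turn about z gives the same grasp; the last joint's range is limited). The gripper opens to 85 mm and grips with 20 to 120 N. Pads are 22 mm wide; open, the fingers measure 114 mm over their backs; the gripper's body (76 mm by 85 mm) begins 54 mm behind the grasp point. The pads swing forward as they close: fully open they stand 13 mm farther back than shut.
Start: joints at [-1.019, 0.255, 0.108, 0, -1.424, -0.285], TCP at [0.145, -0.531, 0.231] pointing down, gripper open.
Joint ranges: [-2.95, 2.95], [-1.21, 1.97], [-1.09, 1.5], [-2.87, 1.71], [-2.94, -0.07], [-3.05, 3.05]. Speed limits (rad/s): [2.57, 2.57, 3.14, 3.14, 3.14, 3.14].

## Interface

Orientations are given as a rotation vector (axis times angle).
In Python, from rig import robot gives the robot as it stands.
- The arm moves only by the shell command python3 -m creep 'ROWS' [FORCE]. ROWS is JSON, a list of rows, each an object of numbers: "fingers": the opening, from 0 (shut) to 1 (fully open); "tx", "ty", "tz": the shift along the tool's x, y, z in units of 40 mm (1.0 is 40 mm); "rx", "ry", "rz": the turn, a rotation vector about the tool's x, y, z in units of 5 degrees (1.0 is 5 degrees). A call has 1 to 10 rows; each row is the pose to reach, as a shift and turn from the pose commanded when the call began, along the tool's axes at that moment; what a row does not reach only later rows make up. A row lasts 1/12 s, in which the tool goes at most 41.7 mm and 7.16 degrees, less where a joint would pass 70% of its speed; a pose out of reach is approached as far as the arm can. A call with a gripper value outside its range is refused whole. The fingers move at their own pace and stop on an object; FORCE is the grip in N (left out, the last holds). Time passes only in rows, so rows that repeat a pose let the fingers close. It gives the time, the measured TCP pose, the force and the opening at its end, in the units of the state.
- robot.get_obs(): the state, without advancing time (a new reading comes with each control period).
- robot.camera(name): name is "side" or "top" or "wrist"; returns the picture (480x640x3 uint8, red, green, blue); there is no depth.
- robot.calibration(name): a dict with "fovy" (degrees; the focal length in pixels is half the picture's height over the tangent of half this angle, whatever the lens; pixels are square), "cx", "cy" (the principal point, pixels), "rvec" (rotation vector, rad) and "tvec" (3), from world to camera coordinates, as OpenCV has them; the wrist camera has in their place "mount" (4x4, takes a point from camera to tool coordinates, whose origin is the TCP and whose axes are the tool frame's). Camera axes: x right, y down, z forward; pixel columns grow to the right and rows downward; lengths in m; the calibration is good to about 2 mm. A picture is of the moment at which its call begins: read the wrist's pose just before it. calibration takes no time and is no camera call.
- robot.job_done(): hands the job in, once; it reports no verdict.
The state is a dict: "time_s": time; "joints": joint angles; "dq": joint speeds; "effort": joint torques, N m; "eef_pos": TCP position; "tool_rot": TCP orientation; "contact_force": force on the tool from outside, world axes, zero at the start; "moment": the same for the moment, N m; "width": finger opening in m.
Only numpy, scipy, OpenCV 4.12 (cv2) and the standard library are available. Lean on these libraries where they do the work, as an engineer would, in place of code of your own. Each camera call takes 0.05 s, during which the arm holds its last target. There are 200 camera calls.

## Working session

There is one attempt and no reset: what is moved stays moved. The work goes in short steps, Python scripts to look and compute and a shell command to move; the robot and the scene stay as the last step left them, time stands still between calls to the robot, and variables do not carry over. Pictures are saved under pics/ and viewed, about 8 in all and at most 12, crops included, and the job is handed in when it is done.

```bash
mkdir -p pics; ls; cat > h.py <<'E'
import numpy as np, cv2
from rig import robot
from scipy.spatial.transform import Rotation as R
def snap(n,f):
    o=robot.get_obs(); im=robot.camera(n); cv2.imwrite(f,im[:,:,::-1]); return im,o
def cam(n,o=None):
    c=robot.calibration(n); f=240/np.tan(np.radians(c['fovy'])/2)
    K=np.array([[f,0,c['cx']],[0,f,c['cy']],[0,0,1]])
    if 'mount' in c:
        o=o or robot.get_obs(); T=np.eye(4); T[:3,:3]=R.from_rotvec(o['tool_rot']).as_matrix(); T[:3,3]=o['eef_pos']
        W=np.linalg.inv(T@np.array(c['mount']))
        return K,W[:3,:3],W[:3,3],c
    return K,cv2.Rodrigues(np.array(c['rvec'],float))[0],np.array(c['tvec'],float).ravel(),c
def ray(C,uv):
    K,r,t,_=C; d=r.T@np.linalg.solve(K,[uv[0],uv[1],1]); return -r.T@t,d
def atz(C,uv,z):
    c,d=ray(C,uv); return c+d*(z-c[2])/d[2]
def tri(obs):
    A=np.zeros((3,3));b=np.zeros(3)
    for C,uv in obs:
        c,d=ray(C,uv); d=d/np.linalg.norm(d); P=np.eye(3)-np.outer(d,d);A+=P;b+=P@c
    x=np.linalg.solve(A,b); return x,[np.round(proj(C,x)-uv,1) for C,uv in obs]
def proj(C,x):
    K,r,t,_=C; p=K@(r@np.asarray(x)+t); return p[:2]/p[2]
E
python3 - <<'E'
from h import *
for n in ('side','top'):
    im,o=snap(n,f'pics/{n}0.png'); C=cam(n); print(n,C[3], -C[1].T@C[2])
print(robot.calibration('wrist'))
print(o)
E
```

```text
pics
side {'fovy': 54.54041523969702, 'cx': 315.07877604569103, 'cy': 239.05829499814914, 'rvec': array([ 0.15065047, -2.77411706,  1.39600591]), 'tvec': array([0.45124574, 0.24314367, 0.65886542])} [0.41868867 0.42827484 0.58148574]
top {'fovy': 48.989590106771274, 'cx': 313.2052429315502, 'cy': 240.7277536902708, 'rvec': array([ 2.15653108, -2.19900182,  0.11216968]), 'tvec': array([-0.24197715,  0.50542026,  0.90530383])} [ 0.41376989 -0.24227609  0.95061789]
{'fovy': 61.98922458022686, 'cx': 314.8453877417032, 'cy': 244.2285613784723, 'mount': array([[ 9.99998909e-01,  1.35253710e-03, -5.93691948e-04,
         4.66591981e-04],
       [-1.12110198e-03,  9.56680801e-01,  2.91136718e-01,
        -7.41535150e-02],
       [ 9.61746900e-04, -2.91135735e-01,  9.56681274e-01,
        -1.42182217e-01],
       [ 0.00000000e+00,  0.00000000e+00,  0.00000000e+00,
         1.00000000e+00]])}
{'time_s': 0.05, 'joints': array([-1.01938882e+00,  2.55725812e-01,  1.07013697e-01, -4.84434547e-04,
       -1.42390873e+00, -2.84614294e-01]), 'dq': array([-0.00093573,  0.00013736,  0.00075573,  0.00081686,  0.00150259,
        0.0003132 ]), 'effort': array([-3.99945653e-03, -3.87992835e+01,  2.38770908e+01,  5.38751632e+00,
       -3.46618370e-03,  1.41215713e-05]), 'eef_pos': array([ 0.14493711, -0.53004242,  0.23040912]), 'tool_rot': array([-1.90541115e+00, -2.49587552e+00, -1.73096915e-03]), 'contact_force': array([-0.54561675, -0.59112056, -0.09747495]), 'moment': array([ 0.0199789 , -0.03511578, -0.03980695]), 'width': 0.08542170287930131}
```

View pics/side0.png

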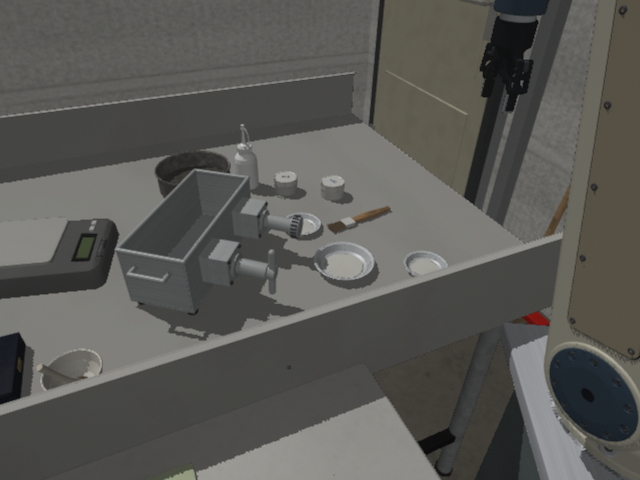

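View pics/top0.png

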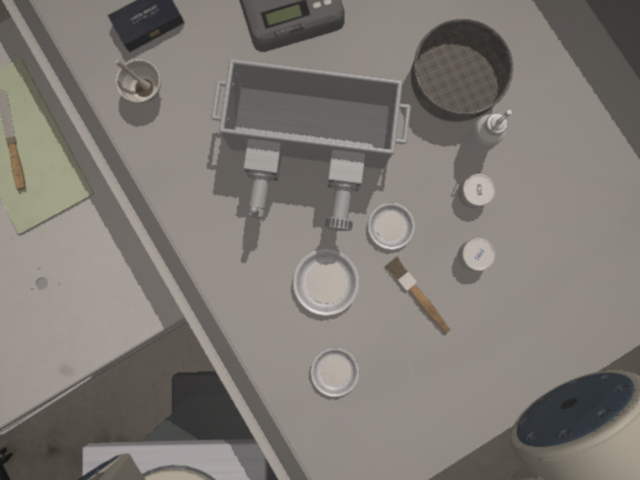

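Side view: the T-plug has its grip at (255,268) and its bar at (271,270). The knob plug is at (295,226). In the top view the T-plug is at (259,195) and the knob at (340,222).

Candidate dishes in the top view are (326,283) large, (391,226) small and (335,372) small. I'll measure their diameters and look closer.

```bash
python3 - <<'E'
from h import *
s=cv2.imread('pics/side0.png');t=cv2.imread('pics/top0.png')
a=cv2.resize(s[180:310,190:390],None,fx=4,fy=4,interpolation=cv2.INTER_CUBIC)[:520]
b=cv2.resize(t[130:330,210:410],None,fx=2.9,fy=2.9,interpolation=cv2.INTER_CUBIC)
cv2.imwrite('pics/cs.png',a);cv2.imwrite('pics/ct.png',b)
T=cam('top');S=cam('side')
for l,r in (((293,283),(359,283)),((367,226),(415,226)),((310,372),(359,372))):
    p,q=atz(T,l,.017),atz(T,r,.017); print(np.round((p+q)/2,3),np.linalg.norm(p-q))
for x in ([0,0,0],[.5,-.1,0],[.5,-.4,0],[.145,-.531,.231]): print(x,proj(T,x),proj(S,x))
print(atz(T,(259,195),.075),atz(T,(252,148),.102))
E
```

```text
[ 0.426 -0.273  0.017] 0.116668931014516
[ 0.525 -0.391  0.017] 0.08589490854662181
[ 0.271 -0.284  0.017] 0.08529634971039038
[0, 0, 0] [172.40877528 534.81083314] [633.95026243 410.87506213]
[0.5, -0.1, 0] [229.2193904  243.93460175] [293.42252784 327.9510509 ]
[0.5, -0.4, 0] [394.73746969 240.78043315] [312.43759187 225.43174194]
[0.145, -0.531, 0.231] [531.67639731 490.62133817] [492.33414682 108.96541454]
[ 0.57486493 -0.1616519   0.075     ] [ 0.64834171 -0.1534473   0.102     ]
```

View pics/cs.png

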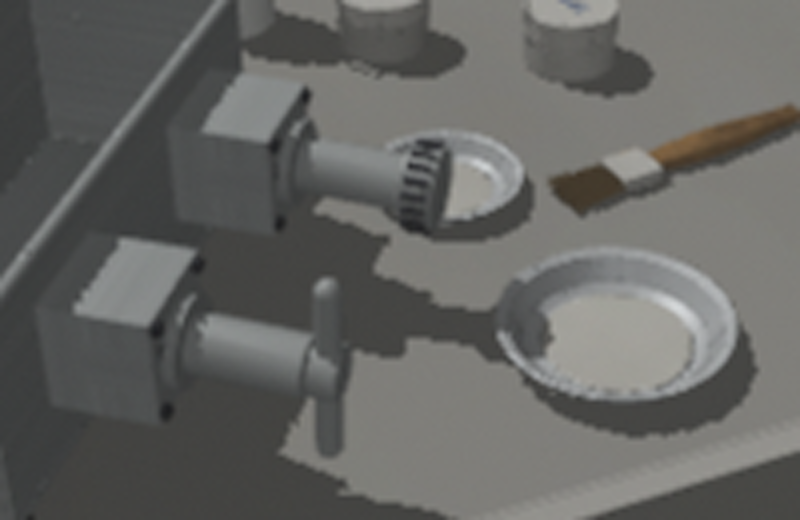

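View pics/ct.png

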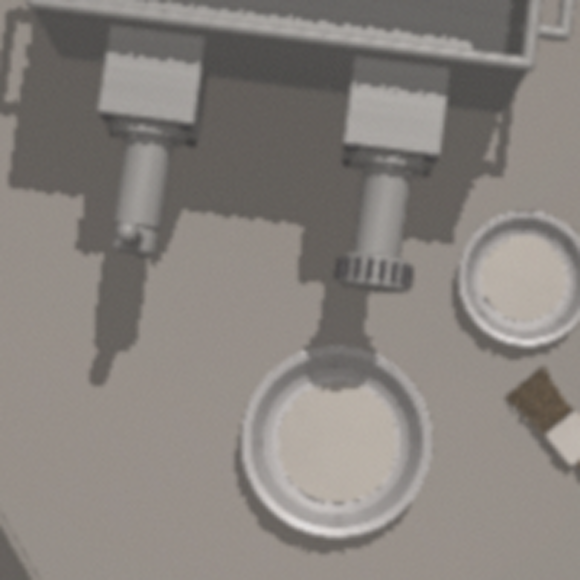

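Crop readings:
- **T-bar:** side view has its top end at (271.5,251) and bottom end at (272.3,292.5), so it stands upright. It is the near plug, tank +y.
- **Dish:** the large one measures 117 mm, so that is the one meant. The other two are about 85 mm.

Next I'll triangulate.

```bash
python3 - <<'E'
from h import *
T=cam('top');S=cam('side')
s=lambda u,v:np.array([190+u/4,180+v/4]); t=lambda u,v:np.array([210+u/2.9,130+v/2.9])
print('knob outer',tri([(S,s(424,185)),(T,t(374,272))]))
print('bar top end',tri([(S,s(326,282)),(T,t(131,232))]))
print('T block top front L/R corner',tri([(S,s(153,327)),(T,t(100,107))]),tri([(S,s(197,247)),(T,t(194,117))]))
print('knob block top front corners',tri([(S,s(272,143)),(T,t(347,147))]),tri([(S,s(306,87)),(T,t(440,157))]))
print('grip near collar',tri([(S,s(205,340)),(T,t(147,148))]), 'grip outer',tri([(S,s(303,362)),(T,t(138,225))]))
print('dish',tri([(S,s(618,325)),(T,t(337,443))]))
o=robot.get_obs(); print(R.from_rotvec(o['tool_rot']).as_matrix().round(3))
E
```

```text
knob outer (array([ 0.52282439, -0.29542562,  0.06893629]), [array([-0.8, -0.1]), array([0.1, 0.9])])
bar top end (array([ 0.54306502, -0.15889711,  0.11393759]), [array([-0.2, -0. ]), array([0. , 0.2])])
T block top front L/R corner (array([ 0.61450087, -0.14093236,  0.09866651]), [array([-1.9, -0.4]), array([0.3, 1.9])]) (array([ 0.60805487, -0.19405501,  0.10013293]), [array([-1.5, -0.3]), array([0.2, 1.6])])
knob block top front corners (array([ 0.59138908, -0.28015367,  0.09757402]), [array([-0.5, -0.1]), array([0.1, 0.6])]) (array([ 0.58514503, -0.33291333,  0.09593188]), [array([-0.4, -0.1]), array([0.1, 0.5])])
grip near collar (array([ 0.5981992 , -0.16468642,  0.07315522]), [array([-0.5, -0.1]), array([0.1, 0.5])]) grip outer (array([ 0.55425067, -0.15861735,  0.07029996]), [array([-0., -0.]), array([0., 0.])])
dish (array([ 0.42528846, -0.273604  ,  0.00946459]), [array([-0.6, -0.1]), array([0. , 0.6])])
[[-0.264  0.965 -0.001]
 [ 0.965  0.264  0.002]
 [ 0.002 -0.    -1.   ]]
```

```bash
python3 -m creep '[{"tx":0.4,"ty":0.8,"fingers":0},{"tx":0.8,"ty":1.65,"fingers":0},{"tx":1.2,"ty":2.5,"fingers":0},{"tx":1.6,"ty":3.4,"fingers":0},{"tx":2.0,"ty":4.25,"fingers":0},{"tx":2.4,"ty":5.1,"fingers":0},{"tx":2.8,"ty":5.95,"fingers":0},{"tx":3.2,"ty":6.8,"fingers":0},{"tx":3.2,"ty":6.8,"fingers":0}]' 30
python3 -m creep '[{"tx":0.4,"ty":0.8,"tz":0.2,"rz":0.8,"fingers":0},{"tx":0.8,"ty":1.65,"tz":0.4,"rz":1.6,"fingers":0},{"tx":1.2,"ty":2.5,"tz":0.6,"rz":2.4,"fingers":0},{"tx":1.6,"ty":3.4,"tz":0.8,"rz":3.3,"fingers":0},{"tx":2.0,"ty":4.25,"tz":1.0,"rz":4.1,"fingers":0},{"tx":2.3,"ty":4.9,"tz":1.25,"rz":4.9,"fingers":0},{"tx":2.3,"ty":4.9,"tz":1.25,"rz":4.9,"fingers":0},{"tx":2.3,"ty":4.9,"tz":1.25,"rz":4.9,"fingers":0}]'
python3 - <<'E'
from h import *
im,o=snap('wrist','pics/w1.png'); print(o['eef_pos'],R.from_rotvec(o['tool_rot']).as_matrix().round(3),o['width'],o['time_s'])
C=cam('wrist',o)
for n,p in dict(tcp=o['eef_pos'],gripmid=[.5797,-.1624,.072],bartop=[.545,-.158,.118],blockL=[.6145,-.1409,.1]).items(): print(n,proj(C,p))
E
```

```text
[ 0.14494091 -0.53010335  0.23047793] [[-0.264  0.965 -0.001]
 [ 0.965  0.264  0.002]
 [ 0.002 -0.    -1.   ]] 0.0851596928178085 0.1
tcp [313.79830073 319.12162312]
gripmid [522.49037275 659.22778516]
bartop [563.01327594 696.54392902]
blockL [540.04075581 714.64774592]$[0]: bad value
$[0]: bad value
```

View pics/w1.png

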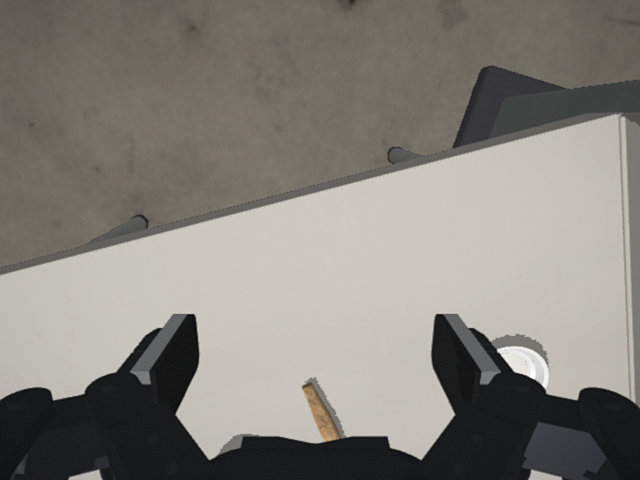

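The view shows only the table edge, because the rows were refused and the arm has not moved. I'll try a minimal row to find the accepted format.

```bash
python3 -m creep '[{"fingers":0.0,"tx":0.4,"ty":0.8,"tz":0.0,"rx":0.0,"ry":0.0,"rz":0.0}]' 30; python3 -m creep '[{"fingers":0}]' ; python3 -m creep -h | head -20
```

```text
time_s: 0.23
eef_pos: [0.1691, -0.5084, 0.2302]
tool_rot: [-1.91, -2.491, 0.001]
contact_force: [2.2, 0.1, 0.8]
width: 0.0755$[0]: bad value
invalid input: not JSON, or not a number
```

Every row needs all seven keys.

```bash
python3 -m creep '[{"fingers":0,"tx":0.4,"ty":0.85,"tz":0,"rx":0,"ry":0,"rz":0},{"fingers":0,"tx":0.8,"ty":1.7,"tz":0,"rx":0,"ry":0,"rz":0},{"fingers":0,"tx":1.2,"ty":2.55,"tz":0,"rx":0,"ry":0,"rz":0},{"fingers":0,"tx":1.6,"ty":3.4,"tz":0,"rx":0,"ry":0,"rz":0},{"fingers":0,"tx":2.0,"ty":4.25,"tz":0,"rx":0,"ry":0,"rz":0},{"fingers":0,"tx":2.4,"ty":5.1,"tz":0,"rx":0,"ry":0,"rz":0},{"fingers":0,"tx":2.8,"ty":6.0,"tz":0,"rx":0,"ry":0,"rz":0},{"fingers":0,"tx":2.8,"ty":6.0,"tz":0,"rx":0,"ry":0,"rz":0}]' 30
python3 -m creep '[{"fingers":0,"tx":0.4,"ty":0.8,"tz":0.2,"rx":0,"ry":0,"rz":0.8},{"fingers":0,"tx":0.8,"ty":1.65,"tz":0.4,"rx":0,"ry":0,"rz":1.6},{"fingers":0,"tx":1.2,"ty":2.5,"tz":0.6,"rx":0,"ry":0,"rz":2.4},{"fingers":0,"tx":1.6,"ty":3.4,"tz":0.8,"rx":0,"ry":0,"rz":3.3},{"fingers":0,"tx":2.0,"ty":4.25,"tz":1.0,"rx":0,"ry":0,"rz":4.1},{"fingers":0,"tx":2.3,"ty":4.9,"tz":1.25,"rx":0,"ry":0,"rz":4.9},{"fingers":0,"tx":2.3,"ty":4.9,"tz":1.25,"rx":0,"ry":0,"rz":4.9},{"fingers":0,"tx":2.3,"ty":4.9,"tz":1.25,"rx":0,"ry":0,"rz":4.9}]'
python3 - <<'E'
from h import *
im,o=snap('wrist','pics/w2.png'); print(o['eef_pos'],R.from_rotvec(o['tool_rot']).as_matrix().round(3),o['width'],o['time_s'])
C=cam('wrist',o)
for n,p in dict(tcp=o['eef_pos'],gripmid=[.5797,-.1624,.072],bartop=[.545,-.158,.118],blockL=[.6145,-.1409,.1]).items(): print(n,proj(C,p))
E
```

```text
time_s: 0.9
eef_pos: [0.3776, -0.3316, 0.2306]
tool_rot: [-1.9, -2.502, -0.002]
contact_force: [-0.7, -0.7, -0.0]
width: -0.0001
time_s: 1.57
eef_pos: [0.5387, -0.1937, 0.1797]
tool_rot: [-2.388, -2.037, 0.003]
contact_force: [-0.3, -0.1, 0.1]
width: 0.0002
[ 0.53871718 -0.1937      0.17969186] [[ 0.158  0.987 -0.003]
 [ 0.987 -0.158  0.   ]
 [-0.    -0.003 -1.   ]] 0.00015726610081252213 1.5667
tcp [313.81312751 319.40830284]
gripmid [369.40724284 292.37845554]
bartop [380.94915958 267.19084373]
blockL [415.33687192 355.39132882]
```

View pics/w2.png

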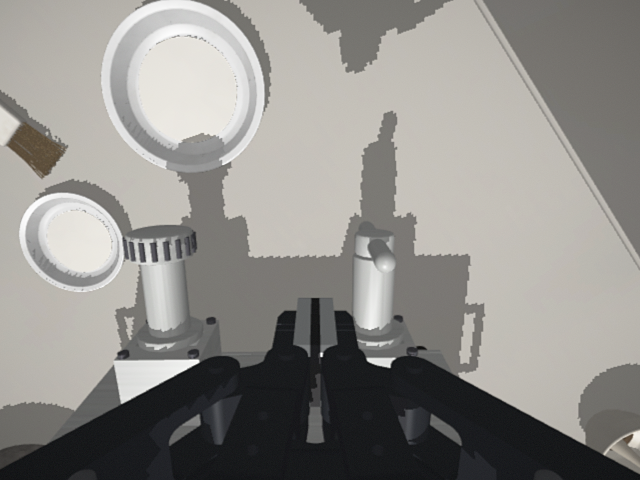

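The wrist view confirms the scene, with the bar top at (385,262), the grip axis at column 373 and the knob at (160,245). Predictions agree within about 2 mm. The closed fingertips are on the -y side of the bar, so I'll descend and push the bar top towards +y, following its arc.

```bash
python3 -m creep '[{"fingers":0,"tx":0,"ty":0,"tz":0.7,"rx":0,"ry":0,"rz":0},{"fingers":0,"tx":0,"ty":0,"tz":1.4,"rx":0,"ry":0,"rz":0},{"fingers":0,"tx":0,"ty":0,"tz":2.0,"rx":0,"ry":0,"rz":0},{"fingers":0,"tx":0.2,"ty":0,"tz":2.0,"rx":0,"ry":0,"rz":0},{"fingers":0,"tx":0.4,"ty":0,"tz":2.0,"rx":0,"ry":0,"rz":0},{"fingers":0,"tx":0.5,"ty":0,"tz":2.0,"rx":0,"ry":0,"rz":0}]'
python3 -m creep '[{"fingers":0,"tx":0.15,"ty":0,"tz":0,"rx":0,"ry":0,"rz":0},{"fingers":0,"tx":0.3,"ty":0,"tz":0,"rx":0,"ry":0,"rz":0},{"fingers":0,"tx":0.42,"ty":0,"tz":0,"rx":0,"ry":0,"rz":0},{"fingers":0,"tx":0.55,"ty":0,"tz":0.02,"rx":0,"ry":0,"rz":0},{"fingers":0,"tx":0.65,"ty":0,"tz":0.04,"rx":0,"ry":0,"rz":0}]'
python3 -m creep '[{"fingers":0,"tx":0.1,"ty":0,"tz":0.03,"rx":0,"ry":0,"rz":0},{"fingers":0,"tx":0.2,"ty":0,"tz":0.06,"rx":0,"ry":0,"rz":0},{"fingers":0,"tx":0.3,"ty":0,"tz":0.12,"rx":0,"ry":0,"rz":0},{"fingers":0,"tx":0.4,"ty":0,"tz":0.2,"rx":0,"ry":0,"rz":0},{"fingers":0,"tx":0.5,"ty":0,"tz":0.28,"rx":0,"ry":0,"rz":0},{"fingers":0,"tx":0.6,"ty":0,"tz":0.36,"rx":0,"ry":0,"rz":0},{"fingers":0,"tx":0.65,"ty":0,"tz":0.44,"rx":0,"ry":0,"rz":0},{"fingers":0,"tx":0.65,"ty":0,"tz":0.48,"rx":0,"ry":0,"rz":0},{"fingers":0,"tx":0.65,"ty":0,"tz":0.48,"rx":0,"ry":0,"rz":0}]'
```

```text
time_s: 2.12
eef_pos: [0.5427, -0.175, 0.1035]
tool_rot: [2.39, 2.034, 0.003]
contact_force: [-0.8, -0.4, 0.6]
width: -0.0
time_s: 2.53
eef_pos: [0.5464, -0.1489, 0.1003]
tool_rot: [2.392, 2.036, 0.002]
contact_force: [0.2, -0.7, 1.0]
width: -0.0002
time_s: 3.28
eef_pos: [0.5496, -0.1235, 0.0796]
tool_rot: [-2.392, -2.035, 0.001]
contact_force: [0.6, 1.3, 0.5]
width: 0.0001
```

```bash
python3 -m creep '[{"fingers":0,"tx":0,"ty":0,"tz":-0.8,"rx":0,"ry":0,"rz":0},{"fingers":0,"tx":0,"ty":0,"tz":-1.6,"rx":0,"ry":0,"rz":0},{"fingers":0,"tx":-0.3,"ty":0,"tz":-2.3,"rx":0,"ry":0,"rz":0},{"fingers":1,"tx":-0.85,"ty":0,"tz":-2.3,"rx":0,"ry":0,"rz":0},{"fingers":1,"tx":-0.85,"ty":0,"tz":-2.3,"rx":0,"ry":0,"rz":0},{"fingers":1,"tx":-0.85,"ty":0,"tz":-2.3,"rx":0,"ry":0,"rz":0},{"fingers":1,"tx":-0.85,"ty":0,"tz":-2.3,"rx":0,"ry":0,"rz":0},{"fingers":1,"tx":-0.85,"ty":0,"tz":-2.3,"rx":0,"ry":0,"rz":0}]'
python3 - <<'E'
from h import *
im,o=snap('wrist','pics/w3.png'); print(o['eef_pos'],R.from_rotvec(o['tool_rot']).as_matrix().round(3),o['width'],o['time_s'])
C=cam('wrist',o)
for n,p in dict(gripmid=[.5797,-.1624,.072],bar=[.543,-.157,.072]).items(): print(n,proj(C,p))
E
```

```text
time_s: 3.95
eef_pos: [0.5441, -0.157, 0.1716]
tool_rot: [-2.391, -2.035, 0.002]
contact_force: [-0.3, 0.7, 0.1]
width: 0.0601
[ 0.54408826 -0.15697129  0.17157142] [[ 0.16   0.987 -0.002]
 [ 0.987 -0.16   0.   ]
 [ 0.    -0.002 -1.   ]] 0.06011322501591442 3.95
gripmid [314.79158853 297.76988891]
bar [314.00043995 243.91444091]
```

View pics/w3.png

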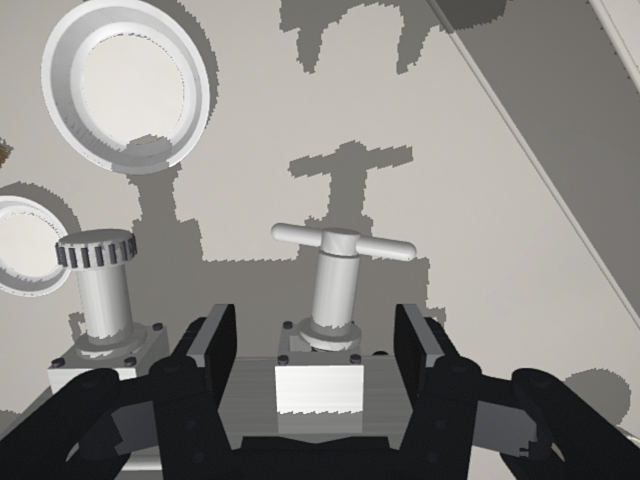

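The wrist view shows the bar turned near level, with ends at (278,230) and (410,251). The plug axis is yawed a little, from (329,345) to (340,240). I'll check how level the handle is from the fixed cameras.

```bash
python3 - <<'E'
from h import *
a,_=snap('side','pics/side1.png');b,_=snap('top','pics/top1.png')
a=cv2.resize(a[190:320,200:330],None,fx=3,fy=3,interpolation=cv2.INTER_CUBIC)
b=cv2.resize(b[130:260,210:340],None,fx=3,fy=3,interpolation=cv2.INTER_CUBIC)
cv2.imwrite('pics/st1.png',np.hstack([a,b])[:,:,::-1])
E
```

```text
(no output)
```

View pics/st1.png

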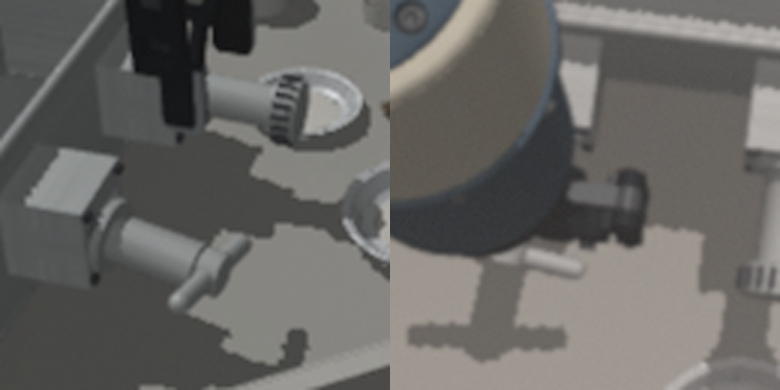

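```bash
python3 - <<'E'
from h import *
W=cam('wrist');T=cam('top');S=cam('side')
p=tri([(W,(410,251)),(S,(259.3,289.5))]);q=tri([(W,(278,230)),(S,(280.7,270.7)),(T,(273,219))])
h=tri([(W,(340,240)),(S,(200+210/3,190+270/3))]);c=tri([(W,(331,335)),(S,(200+110/3,190+232/3))])
print(p,q,h,c,sep='\n'); d=p[0]-q[0]; print(np.linalg.norm(d),np.degrees(np.arcsin(d[2]/np.linalg.norm(d))),np.degrees(np.arctan2(d[0],d[1])))
E
```

```text
(array([ 0.55348655, -0.09936049,  0.08192042]), [array([-0.1, -1.3]), array([-0.5, -0.2])])
(array([ 0.53532727, -0.18205522,  0.05191285]), [array([-2.2, -0.5]), array([-1.2, -0. ]), array([-0.6,  0.9])])
(array([ 0.54450954, -0.14029037,  0.06647275]), [array([-0.1, -1.1]), array([-0.4, -0.1])])
(array([ 0.60448251, -0.15534365,  0.07643261]), [array([ 0. , -3.1]), array([-1. , -0.7])])
0.08982556820633329 19.51568568029137 12.385237975171252
```

Bar measures about 20° short of level, and the plug has leaned to +y within its play. I'll press the raised end further down.

```bash
python3 -m creep '[{"fingers":0,"tx":0.5,"ty":0,"tz":0,"rx":0,"ry":0,"rz":0},{"fingers":0,"tx":1.0,"ty":0,"tz":0,"rx":0,"ry":0,"rz":0},{"fingers":0,"tx":1.43,"ty":-0.05,"tz":0,"rx":0,"ry":0,"rz":0},{"fingers":0,"tx":1.43,"ty":-0.05,"tz":0.6,"rx":0,"ry":0,"rz":0},{"fingers":0,"tx":1.43,"ty":-0.05,"tz":1.2,"rx":0,"ry":0,"rz":0},{"fingers":0,"tx":1.43,"ty":-0.05,"tz":1.8,"rx":0,"ry":0,"rz":0},{"fingers":0,"tx":1.43,"ty":-0.05,"tz":2.1,"rx":0,"ry":0,"rz":0},{"fingers":0,"tx":1.43,"ty":-0.05,"tz":2.3,"rx":0,"ry":0,"rz":0},{"fingers":0,"tx":1.4,"ty":-0.05,"tz":2.45,"rx":0,"ry":0,"rz":0},{"fingers":0,"tx":1.4,"ty":-0.05,"tz":2.55,"rx":0,"ry":0,"rz":0}]'
python3 -m creep '[{"fingers":0,"tx":0,"ty":0,"tz":0.05,"rx":0,"ry":0,"rz":0},{"fingers":0,"tx":0,"ty":0,"tz":0.1,"rx":0,"ry":0,"rz":0},{"fingers":0,"tx":0,"ty":0,"tz":0.15,"rx":0,"ry":0,"rz":0},{"fingers":0,"tx":0,"ty":0,"tz":0.15,"rx":0,"ry":0,"rz":0}]'
```

```text
time_s: 4.93
eef_pos: [0.5516, -0.1012, 0.0713]
tool_rot: [-2.392, -2.036, -0.001]
contact_force: [-6.5, 7.7, 15.3]
width: 0.0001
time_s: 5.27
eef_pos: [0.5523, -0.1007, 0.0683]
tool_rot: [2.39, 2.036, 0.005]
contact_force: [-9.0, 8.8, 20.5]
width: 0.0001
```

The force rose to 20 N, so the plug is at its stop. I'll lift and look.

```bash
python3 -m creep '[{"fingers":0,"tx":0,"ty":0,"tz":-0.8,"rx":0,"ry":0,"rz":0},{"fingers":0,"tx":-0.2,"ty":0,"tz":-1.6,"rx":0,"ry":0,"rz":0},{"fingers":0.4,"tx":-0.6,"ty":0,"tz":-2.3,"rx":0,"ry":0,"rz":0},{"fingers":1,"tx":-1.0,"ty":0,"tz":-2.5,"rx":0,"ry":0,"rz":0},{"fingers":1,"tx":-1.0,"ty":0,"tz":-2.5,"rx":0,"ry":0,"rz":0},{"fingers":1,"tx":-1.0,"ty":0,"tz":-2.5,"rx":0,"ry":0,"rz":0},{"fingers":1,"tx":-1.0,"ty":0,"tz":-2.5,"rx":0,"ry":0,"rz":0},{"fingers":1,"tx":-1.0,"ty":0,"tz":-2.5,"rx":0,"ry":0,"rz":0}]'
python3 - <<'E'
from h import *
w,o=snap('wrist','pics/w4.png'); print(o['eef_pos'],o['time_s'])
a,_=snap('side','pics/side2.png')
a=cv2.resize(a[190:320,200:330],None,fx=3,fy=3,interpolation=cv2.INTER_CUBIC)
b=cv2.resize(w[180:380,200:440],None,fx=1.7,fy=1.7)
c=np.zeros((390,800,3),np.uint8);c[:,:390]=a;c[:340,390:798]=b
cv2.imwrite('pics/sw2.png',c[:,:,::-1])
E
```

```text
time_s: 5.93
eef_pos: [0.5447, -0.1408, 0.1635]
tool_rot: [-2.391, -2.036, 0.002]
contact_force: [0.7, 0.4, 0.7]
width: 0.0724
[ 0.54474992 -0.14075851  0.1635195 ] 5.9333
```

View pics/sw2.png

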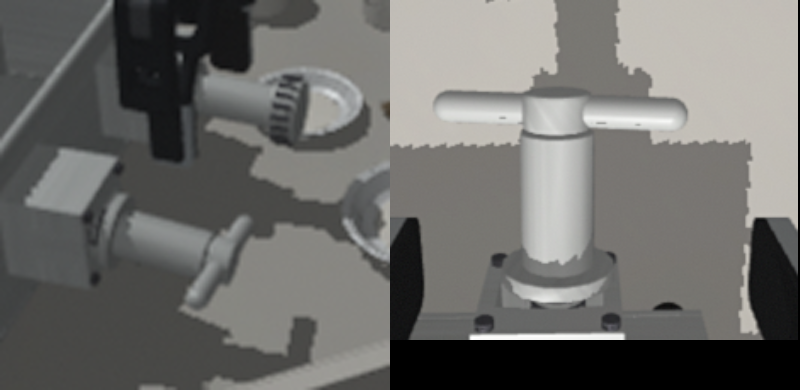

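```bash
python3 - <<'E'
from h import *
W=cam('wrist');S=cam('side')
p=tri([(W,(371,246.5)),(S,(265.5,289))]);q=tri([(W,(230.5,242)),(S,(281.8,264.8))])
h=tri([(W,(298.2,246)),(S,(274,275))]);g=tri([(W,(298.2,293)),(S,(255.3,272.3))])
print(p,q,h,g,sep='\n'); d=p[0]-q[0]; print(np.linalg.norm(d),np.degrees(np.arcsin(d[2]/np.linalg.norm(d))),np.degrees(np.arctan2(d[0],d[1])))
o=robot.get_obs(); M=R.from_rotvec(o['tool_rot']).as_matrix()
tx=np.array([.987,-.16,0]);t=(p[0]+q[0])/2+.034*tx; print('grip est from bar',t,'tool delta units',M.T@(t-o['eef_pos'])/.04)
E
```

```text
(array([ 0.54562615, -0.10666428,  0.07729127]), [array([-0.2, -1.9]), array([-0.7, -0.3])])
(array([ 0.53473668, -0.19482511,  0.05539782]), [array([-0.3, -2.5]), array([-0.9, -0.3])])
(array([ 0.54027809, -0.15028599,  0.06960824]), [array([-0.2, -2.6]), array([-0.9, -0.3])])
(array([ 0.57272401, -0.15585576,  0.06747027]), [array([-0. , -1.8]), array([-0.6, -0.3])])
0.09148899888788076 13.845315548975083 7.041406908143444
grip est from bar [ 0.57373942 -0.15618469  0.06634454] tool delta units [-0.26482366  0.7778925   2.43069727]
```

The handle is now about 12–14° from level and the plug is a few mm out, still leaning within its play. I'll grasp the grip from above.

```bash
python3 -m creep '[{"fingers":1,"tx":-0.26,"ty":0.75,"tz":0,"rx":0,"ry":0,"rz":0},{"fingers":1,"tx":-0.26,"ty":0.75,"tz":0.7,"rx":0,"ry":0,"rz":0},{"fingers":1,"tx":-0.26,"ty":0.75,"tz":1.4,"rx":0,"ry":0,"rz":0},{"fingers":1,"tx":-0.26,"ty":0.75,"tz":2.0,"rx":0,"ry":0,"rz":0},{"fingers":1,"tx":-0.26,"ty":0.75,"tz":2.5,"rx":0,"ry":0,"rz":0},{"fingers":1,"tx":-0.26,"ty":0.75,"tz":2.9,"rx":0,"ry":0,"rz":0},{"fingers":1,"tx":-0.26,"ty":0.75,"tz":2.9,"rx":0,"ry":0,"rz":0}]'
python3 -m creep '[{"fingers":0.3,"tx":0,"ty":0,"tz":0,"rx":0,"ry":0,"rz":0},{"fingers":0.3,"tx":0,"ty":0,"tz":0,"rx":0,"ry":0,"rz":0},{"fingers":0.2,"tx":0,"ty":0,"tz":0,"rx":0,"ry":0,"rz":0},{"fingers":0.2,"tx":0,"ty":0,"tz":0,"rx":0,"ry":0,"rz":0},{"fingers":0.1,"tx":0,"ty":0,"tz":0,"rx":0,"ry":0,"rz":0},{"fingers":0,"tx":0,"ty":0,"tz":0,"rx":0,"ry":0,"rz":0},{"fingers":0,"tx":0,"ty":0,"tz":0,"rx":0,"ry":0,"rz":0},{"fingers":0,"tx":0,"ty":0,"tz":0,"rx":0,"ry":0,"rz":0}]' 40
```

```text
time_s: 6.62
eef_pos: [0.5703, -0.1555, 0.0441]
tool_rot: [-2.388, -2.032, 0.008]
contact_force: [-0.5, 0.4, -0.1]
width: 0.0852
time_s: 7.28
eef_pos: [0.5737, -0.1564, 0.0492]
tool_rot: [2.392, 2.035, 0.002]
contact_force: [-0.9, 0.9, 3.3]
width: 0.0272
```

Gripped at 27 mm width. I'll turn the grip a little further towards level, then draw gently.

```bash
python3 -m creep '[{"fingers":0,"tx":-0.03,"ty":0,"tz":0,"rx":0,"ry":-0.7,"rz":0},{"fingers":0,"tx":-0.06,"ty":0,"tz":0,"rx":0,"ry":-1.4,"rz":0},{"fingers":0,"tx":-0.08,"ty":0,"tz":0,"rx":0,"ry":-2,"rz":0},{"fingers":0,"tx":-0.08,"ty":0,"tz":0,"rx":0,"ry":-2,"rz":0}]'
python3 -m creep '[{"fingers":0,"tx":0,"ty":-0.15,"tz":0,"rx":0,"ry":0,"rz":0},{"fingers":0,"tx":0,"ty":-0.3,"tz":0,"rx":0,"ry":0,"rz":0},{"fingers":0,"tx":0,"ty":-0.4,"tz":0,"rx":0,"ry":0,"rz":0},{"fingers":0,"tx":0,"ty":-0.4,"tz":0,"rx":0,"ry":0,"rz":0}]'; python3 -c "
from h import *;o=robot.get_obs();print(o['moment'],o['eef_pos'])"
```

```text
time_s: 7.62
eef_pos: [0.5729, -0.1602, 0.0499]
tool_rot: [2.295, 1.958, -0.207]
contact_force: [-1.8, -6.7, 8.6]
width: 0.0268
time_s: 7.95
eef_pos: [0.5554, -0.1577, 0.0483]
tool_rot: [2.303, 1.958, -0.204]
contact_force: [-2.6, -3.9, 0.1]
width: 0.027
[-1.00517346  0.5062891  -0.41364429] [ 0.55536038 -0.15765001  0.0483266 ]
```

```bash
python3 -m creep '[{"fingers":0,"tx":0,"ty":-0.3,"tz":0,"rx":0,"ry":0,"rz":0},{"fingers":0,"tx":0,"ty":-0.6,"tz":0,"rx":0,"ry":0,"rz":0},{"fingers":0,"tx":0,"ty":-0.9,"tz":0,"rx":0,"ry":0,"rz":0},{"fingers":0,"tx":0,"ty":-1.2,"tz":0,"rx":0,"ry":0,"rz":0},{"fingers":0,"tx":0,"ty":-1.4,"tz":0,"rx":0,"ry":0,"rz":0},{"fingers":0,"tx":0,"ty":-1.4,"tz":0,"rx":0,"ry":0,"rz":0}]'
python3 - <<'E'
from h import *
w,o=snap('wrist','pics/w5.png'); print(o['eef_pos'],o['time_s'],o['moment'])
a,_=snap('side','pics/side3.png')
a=cv2.resize(a[170:320,190:390],None,fx=2.5,fy=2.5,interpolation=cv2.INTER_CUBIC)
b=cv2.resize(w[0:480,:],(300,225))
c=np.zeros((375,800,3),np.uint8);c[:,:500]=a;c[:225,500:800]=b
cv2.imwrite('pics/sw3.png',c[:,:,::-1])
E
```

```text
time_s: 8.45
eef_pos: [0.4999, -0.1476, 0.0481]
tool_rot: [2.303, 1.959, -0.202]
contact_force: [-0.5, 0.2, -2.1]
width: 0.0268
[ 0.49993884 -0.14757361  0.04810497] 8.45 [ 0.63902135 -0.07520263 -0.02779998]
```

View pics/sw3.png

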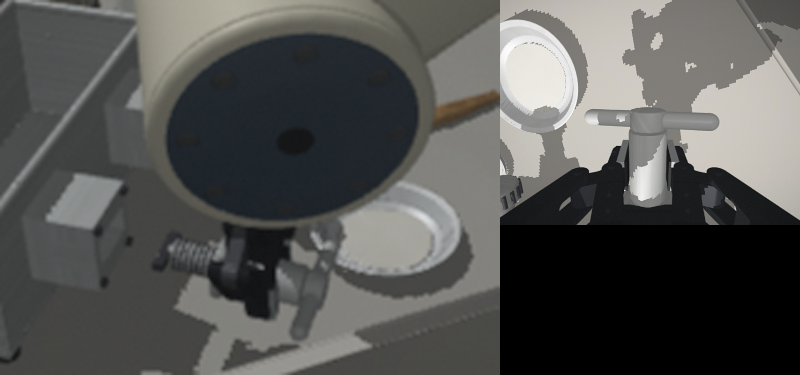

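The plug is out of its port and held, with the bar near level and the spring shank clear. Next I'll work out the carry to the dish.

```bash
python3 - <<'E'
from h import *
o=robot.get_obs(); M=R.from_rotvec(o['tool_rot']).as_matrix(); print(M.round(3))
gp=o['eef_pos']-M[:,2]*.019; print('grip',gp)
ax=np.array([.987,-.16,0]); t=np.array([.4257,-.2735,0])-.005*ax
for z in (.09,.05,.032): print(z,(M.T@(np.array([t[0],t[1],z])-gp)/.04).round(2))
E
```

```text
[[ 0.157  0.987 -0.027]
 [ 0.972 -0.16  -0.171]
 [-0.173  0.    -0.985]]
grip [ 0.50247634 -0.14453403  0.06726353]
0.09 [-3.53 -1.51  0.04]
0.05 [-3.36 -1.51  1.03]
0.032 [-3.28 -1.51  1.47]
```

```bash
python3 -m creep '[{"fingers":0,"tx":0,"ty":-0.7,"tz":-0.3,"rx":0,"ry":0,"rz":0},{"fingers":0,"tx":0,"ty":-1.5,"tz":-0.6,"rx":0,"ry":0,"rz":0},{"fingers":0,"tx":-0.8,"ty":-1.5,"tz":-0.6,"rx":0,"ry":0,"rz":0},{"fingers":0,"tx":-1.6,"ty":-1.5,"tz":-0.4,"rx":0,"ry":0,"rz":0},{"fingers":0,"tx":-2.4,"ty":-1.5,"tz":-0.2,"rx":0,"ry":0,"rz":0},{"fingers":0,"tx":-3.1,"ty":-1.5,"tz":0,"rx":0,"ry":0,"rz":0},{"fingers":0,"tx":-3.5,"ty":-1.5,"tz":0.05,"rx":0,"ry":0,"rz":0},{"fingers":0,"tx":-3.5,"ty":-1.5,"tz":0.05,"rx":0,"ry":0,"rz":0},{"fingers":0,"tx":-3.35,"ty":-1.5,"tz":0.6,"rx":0,"ry":0,"rz":0},{"fingers":0,"tx":-3.35,"ty":-1.5,"tz":0.6,"rx":0,"ry":0,"rz":0}]'
python3 - <<'E'
from h import *
w,o=snap('wrist','pics/w6.png'); print(o['eef_pos'],o['time_s'],o['contact_force'])
M=R.from_rotvec(o['tool_rot']).as_matrix(); print('grip',o['eef_pos']-M[:,2]*.019)
a,_=snap('side','pics/side4.png')
a=cv2.resize(a[190:320,270:430],None,fx=2.5,fy=2.5,interpolation=cv2.INTER_CUBIC)
b=cv2.resize(w,(400,300))
c=np.zeros((325,800,3),np.uint8);c[:,:400]=a;c[:300,400:800]=b
cv2.imwrite('pics/sw4.png',c[:,:,::-1])
E
```

```text
time_s: 9.38
eef_pos: [0.4189, -0.2723, 0.0453]
tool_rot: [2.306, 1.959, -0.205]
contact_force: [-1.3, 0.7, -2.7]
width: 0.0268
[ 0.41893897 -0.27227518  0.04531901] 9.3833 [-1.26086793  0.69357674 -2.7172637 ]
grip [ 0.41955198 -0.26905507  0.06403412]
```

View pics/sw4.png

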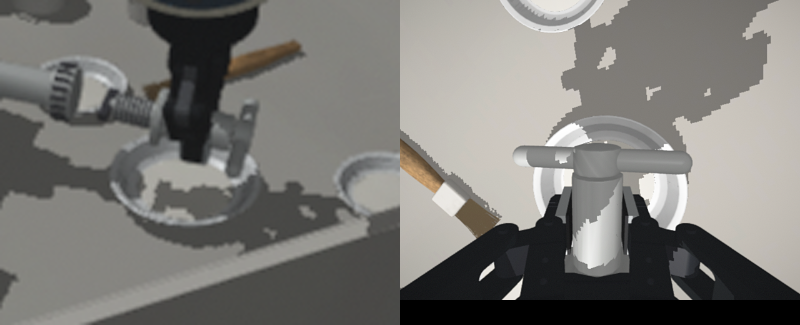

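The plug hangs over the dish as planned. I'll lower it while watching the force.

```bash
python3 -m creep '[{"fingers":0,"tx":0.0,"ty":0,"tz":0.3,"rx":0,"ry":0,"rz":0},{"fingers":0,"tx":0.05,"ty":0,"tz":0.6,"rx":0,"ry":0,"rz":0},{"fingers":0,"tx":0.05,"ty":0,"tz":0.74,"rx":0,"ry":0,"rz":0},{"fingers":0,"tx":0.05,"ty":0,"tz":0.74,"rx":0,"ry":0,"rz":0}]'
python3 -m creep '[{"fingers":0,"tx":0.02,"ty":0,"tz":0.06,"rx":0,"ry":0,"rz":0},{"fingers":0,"tx":0.02,"ty":0,"tz":0.06,"rx":0,"ry":0,"rz":0}]'
```

```text
time_s: 9.82
eef_pos: [0.4197, -0.2757, 0.0182]
tool_rot: [2.302, 1.96, -0.203]
contact_force: [-0.1, -0.1, -1.2]
width: 0.0268
time_s: 9.98
eef_pos: [0.4206, -0.2755, 0.0166]
tool_rot: [2.301, 1.958, -0.201]
contact_force: [0.2, -0.2, -1.3]
width: 0.027
```

```bash
python3 -m creep '[{"fingers":0,"tx":0.01,"ty":0,"tz":0.06,"rx":0,"ry":0,"rz":0},{"fingers":0,"tx":0.02,"ty":0,"tz":0.1,"rx":0,"ry":0,"rz":0},{"fingers":0,"tx":0.02,"ty":0,"tz":0.1,"rx":0,"ry":0,"rz":0}]'
```

```text
time_s: 10.23
eef_pos: [0.4199, -0.2754, 0.012]
tool_rot: [2.302, 1.958, -0.201]
contact_force: [0.7, 1.2, -1.3]
width: 0.0267
```

```bash
python3 -m creep '[{"fingers":0,"tx":0.01,"ty":0,"tz":0.06,"rx":0,"ry":0,"rz":0},{"fingers":0,"tx":0.01,"ty":0,"tz":0.06,"rx":0,"ry":0,"rz":0}]'
```

```text
time_s: 10.4
eef_pos: [0.4205, -0.2757, 0.0099]
tool_rot: [2.3, 1.958, -0.201]
contact_force: [-0.0, 0.3, 3.2]
width: 0.0269
```

Contact (3 N upward). I'll release by opening only part way, then withdraw along the tool axis.

```bash
python3 -m creep '[{"fingers":0.4,"tx":0,"ty":0,"tz":0,"rx":0,"ry":0,"rz":0},{"fingers":0.5,"tx":0,"ty":0,"tz":0,"rx":0,"ry":0,"rz":0},{"fingers":0.55,"tx":0,"ty":0,"tz":0,"rx":0,"ry":0,"rz":0},{"fingers":0.55,"tx":0,"ty":0,"tz":0,"rx":0,"ry":0,"rz":0},{"fingers":0.55,"tx":0,"ty":0,"tz":-0.3,"rx":0,"ry":0,"rz":0},{"fingers":0.55,"tx":0,"ty":0,"tz":-0.8,"rx":0,"ry":0,"rz":0},{"fingers":0.55,"tx":0,"ty":0,"tz":-1.6,"rx":0,"ry":0,"rz":0},{"fingers":0.55,"tx":0,"ty":0,"tz":-2.4,"rx":0,"ry":0,"rz":0},{"fingers":0.55,"tx":0,"ty":0,"tz":-3.2,"rx":0,"ry":0,"rz":0},{"fingers":0.55,"tx":0,"ty":0,"tz":-4,"rx":0,"ry":0,"rz":0}]'
python3 - <<'E'
from h import *
w,o=snap('wrist','pics/w7.png'); print(o['eef_pos'],o['time_s'],o['contact_force'],o['width'])
a,_=snap('side','pics/side5.png')
a=cv2.resize(a[180:310,230:390],None,fx=2.5,fy=2.5,interpolation=cv2.INTER_CUBIC)
b=cv2.resize(w,(400,300))
c=np.zeros((325,800,3),np.uint8);c[:,:400]=a;c[:300,400:800]=b
cv2.imwrite('pics/sw5.png',c[:,:,::-1])
E
```

```text
time_s: 11.23
eef_pos: [0.4238, -0.247, 0.1679]
tool_rot: [2.303, 1.959, -0.201]
contact_force: [1.6, 0.0, -0.0]
width: 0.0469
[ 0.42378488 -0.24697779  0.16793441] 11.2333 [ 1.57806472  0.04032714 -0.02065374] 0.04688125248232893
```

View pics/sw5.png

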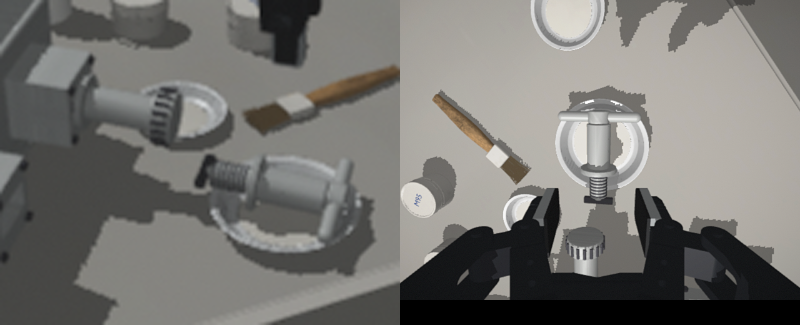

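The plug lies centred in the dish, with its bar across the rim at wrist crop (599,117) and its key hanging past the far rim. The knob plug is still in its port and the gripper is well clear. I'll check stillness and position, then hand in.

```bash
python3 - <<'E'
from h import *
C=cam('wrist'); S=cam('side')
g=tri([(C,(317,229)),(S,(230+295/2.5,180+188/2.5))]); d=atz(C,(322,233),.010)
print('grip',g,'dish',d,'dist',np.linalg.norm(g[0][:2]-d[:2]))
a=robot.camera('side')
for _ in range(8): b=robot.camera('side')
A=cv2.GaussianBlur(cv2.absdiff(a,b),(5,5),0)[180:310,230:390]; print('diff',A.max(),robot.get_obs()['time_s'],robot.get_obs()['contact_force'])
s0=cv2.imread('pics/side0.png')[:,:,::-1]; r=(slice(205,245),slice(258,304))
print('knob shift px',cv2.phaseCorrelate(s0[r].mean(2),b[r].mean(2)))
if A.max()<25: print(robot.job_done())
E
```

```text
grip (array([ 0.4221848 , -0.2697698 ,  0.02994373]), [array([ 0.7, -5.6]), array([-2. , -0.9])]) dish [ 0.43500368 -0.27170884  0.01      ] dist 0.012964706191651555
diff 90 11.7833 [ 0.22009275  0.70818518 -0.45430984]
knob shift px ((-0.018104938370257173, 0.0035771033027565124), 0.9993904177946583)
```

Something changed between the two frames, possibly the arm's shadow settling. I'll locate it before handing in.

```bash
python3 - <<'E'
from h import *
import os
for k in range(2):
    a=robot.camera('side')
    for _ in range(5): b=robot.camera('side')
    A=cv2.GaussianBlur(cv2.absdiff(a,b),(5,5),0).max(2); print(A.max(),np.unravel_index(A.argmax(),A.shape),(A>20).sum(),A[235:285,305:380].max())
p=(slice(238,285),slice(308,378)); s=cv2.imread('pics/side5.png')[:,:,::-1]
print('plug shift since release px',cv2.phaseCorrelate(s[p].mean(2),b[p].mean(2)),robot.get_obs()['dq'].round(4))
if A[235:285,305:380].max()<15: print('done',robot.job_done())
E
```

```text
42 (np.int64(434), np.int64(604)) 24 1
25 (np.int64(420), np.int64(596)) 3 1
plug shift since release px ((0.013284189632081222, -0.016766997425058605), 1.006231998998756) [-0.001   0.0009 -0.0003  0.0017  0.0019  0.0004]
the job is handed in; nothing more can be done
done None
```

The T-handled plug now lies in the 117 mm dish, and I handed the job in at about 12.4 s of the 48 s. I turned it to its stop, drew it straight out and laid it with its bar on the dish rim. No verdict is reported, so success is not confirmed.

- **Turning:** my first push left the handle about 20° short of level. A second push (20 N measured at the tool) reached the stop, and the camera then put it 12–14° short. I turned the gripper a further 10° while holding the plug, and it then slid out with only a few newtons.
- **Final position:** the middle of the grip is about 13 mm from the dish centre and about 30 mm high. The two views disagreed by up to 5.6 pixels on that point, so the height is good to a few millimetres at best.
- **Stillness:** my first stillness check failed with an image change of 90. A repeat showed that only areas away from the dish, at the arm, were changing. The plug and dish changed by 1 grey level at most and shifted 0.02 pixels since release.
- **Knob plug:** it shows no movement (0.02 pixels) and is still in its port.
- **Robot:** the gripper is well clear of everything, and the contact reading was under 1 N at my last check.

The first two move calls were refused for missing keys; nothing moved then. I viewed 12 pictures, the limit, against a planned 8.

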